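# Step a door plate under the pointer and hold it locked at the second mark

## Robot

A 7-joint arm with a two-finger parallel gripper is mounted at the origin on the work surface. World frame = base frame: x ahead of the robot, y to its left, z up, the work surface at z = 0. Lengths are in mm, angles in rad, forces in N, time in s.
With the tool pointing down it reaches from about 400 to 875 mm from the base axis. Payload 4.4 kg.
Tool frame: the origin (TCP) lies between the finger pads, 19 mm behind the fingertips; this is the grasp point; z points along the fingers, y is the line along which they close (so a half turn about z gives the same grasp; the last joint's range is limited). The gripper opens to 85 mm and grips with 20 to 120 N. Pads are 22 mm wide; open, the fingers measure 114 mm over their backs; the gripper's body (76 mm by 85 mm) begins 54 mm behind the grasp point. The pads swing forward as they close: fully open they stand 13 mm farther back than shut.
Start: joints at [-1.407, 0.628, 0.038, 1.517, -0.027, 0.996, -0.02], TCP at [148.034, 632.932, 250.013] pointing down, gripper open.
Joint ranges: [-3.06, 3.06], [-0.37, 2.12], [-1.25, 1.32], [0.18, 2.47], [-1.1, 4.24], [0.23, 1.98], [-2.94, 2.94]. Speed limits (rad/s): [2.57, 2.57, 3.14, 3.14, 3.14, 3.14, 3.14].

## Interface

Orientations are given as [roll, pitch, yaw] about the fixed x, y, z axes, in that order (R = Rz(yaw) Ry(pitch) Rx(roll)).
In Python, from cell import ctrl gives the robot as it stands.
- The arm moves only by the tool carry_out, never from a script. Its argument "deltas" is one flat list of numbers, 7 for each row, row after row: the turn, a rotation vector about the tool's x, y, z in degrees, then the shift along the tool's x, y, z in m, then the closure, from -1 (fully open) to 1 (shut). In form: [wx, wy, wz, dx, dy, dz, claw, wx, wy, wz, dx, dy, dz, claw, ...]. A call has 1 to 12 rows; each row shifts and turns the commanded pose from where the row before left it, along the tool's axes as they then stand; what a row does not reach is not made up. A row lasts 1/8 s, in which the tool goes at most 62.5 mm and 10.7 degrees, less where a joint would pass 70% of its speed; a pose out of reach is approached as far as the arm can. A call with a gripper value outside its range is refused whole. The fingers move at their own pace and stop on an object; the grip force is fixed at half the most. Time passes only in rows, so rows that do not move let the fingers close. It gives the time, the measured TCP pose, the force, the opening and the grip force at its end, in the units of the state.
- ctrl.read_state(): the state, without advancing time (a new reading comes with each control period).
- ctrl.get_image(name): name is "scene" or "top" or "wrist"; returns the picture (480x640x3 uint8, red, green, blue); there is no depth.
- ctrl.calibration(name): a dict with "mtx" (3x3 intrinsics, pixels), "R" (3x3) and "t" (3): a world point X has camera coordinates R X + t. Camera axes: x right, y down, z forward; pixel columns grow to the right and rows downward; lengths in mm; the calibration is good to about 2 mm. A picture is of the moment at which its call begins: read the wrist's pose just before it. calibration takes no time and is no camera call; for the wrist camera it gives the pose at the moment of the call.
- ctrl.finish_job(): hands the job in; it is judged then, once.
The state is a dict: "clock": time; "qpos": joint angles; "qd": joint speeds; "tau": joint torques, N m; "eef_pos": TCP position; "tool_rot": TCP orientation; "force": force on the tool from outside, world axes, zero at the start; "torque": the same for the moment, N m; "width": finger opening in mm; "gripper_force": force on a finger pad.
Only numpy, scipy, OpenCV 4.12 (cv2) and the standard library are available. Lean on these libraries where they do the work, as an engineer would, in place of code of your own. Each camera call takes 0.05 s, during which the arm holds its last target. There are 200 camera calls.

## Task

At the storage counter's marking jig, draw the sprung sliding leg and shift its carrier sideways until the orange pointer's tip stands over the yellow dot of the white plate and pause there for a second, then bring the blue dot under the tip and pause again. With the blue dot held there, squeeze the red cam lever fully home against the black post (not before, and without letting the leg slip off the mark), and finish still gripping post and lever, the lever fully home and the blue dot under the tip. Leave the things lying about on the counter where they are.

Things in the scene. Friction and masses are not known exactly. Their poses are not given: they have to be found in the camera images.
- jig: the marking jig: grey steel base 220 (x) x 300 (y) x 14 mm, bolted to the counter, origin at the centre of its underside. Its x axis points away from the robot, its y axis runs to the robot's left along the saddle's rails; yaw up to 0.2 rad either way. Saddle, leg, plate, post and lever keep the same directions.
- saddle (a joint): sideways slide of the aluminium saddle (which carries the leg) along the jig's +y, m, -0.075 to 0.075, 0 in the middle. Rubs with about 1.2 N, stays where it is left.
- leg (a joint): how far the flat aluminium leg is drawn out towards the robot (along the jig's -x), m, 0 to 0.09. A spring of 2 to 2.9 N pulls it back to 0 (away from the robot) whenever it is let go; sliding friction 0.6 N. The plate sits on the far end of the leg, the post and lever on the near end.
- grip (a point): grip point on the near end of the leg, 98 mm above the counter, midway between the outer faces of black post and open red lever: bring the TCP here from above, fingers closing along the jig's y. Post and lever measure 58 mm over their outer faces with the lever open, 46 mm with it home; 32 mm in x. Tops 117 mm, the black shelf under them 68 mm above the counter; keep fingertips above it.
- post: fixed black post on the -y side of the grip, 18 mm thick, outer face 29 mm from the grip point; origin on the shelf under the grip point, axes as the jig. It includes a grey cross plate on the robot's side, face 18 mm from the grip point, 94 mm wide in y, top 104 mm above the counter: the fingers can rest against it to draw the leg towards the robot.
- lever: red sliding cam lever on the +y side of the grip, block 32 x 18 x 46 mm, origin on the shelf under its middle. Its outer face is 29 mm from the grip point when open and moves 12 mm towards the post. If both fingers squeeze while the hand stays still, leg and plate shift by half the lever's travel along the jig's +y, so the hand has to move to -y by as much.
- cam (a joint): travel of the red lever towards the post, m: 0 open, 0.012 fully home against its stop. A spring opens it: about 5 N to start moving, 10 N when home; it springs open when let go.
- yellow_dot (a point): centre of the yellow dot, 12 mm across, on the top of the plate (72 mm above the counter); the white plate is 90 x 120 x 4 mm; this dot is the one farther from the robot, towards the left.
- blue_dot (a point): centre of the blue dot, 12 mm across, on the top of the same plate, 40 mm nearer (jig -x) and 60 mm further right (jig -y) than the yellow one.
- tip (a point): tip of the fixed orange pointer, 82 mm above the counter, 10 mm above the plate, on a steel arm (128 mm up) that comes from a post 215 mm to the left. It never moves; its place over the jig differs from start to start.
- padlock_brass: brass padlock, body 45 x 40 x 22 mm, lying; a bystander, origin at the centre of its underside
- padlock_blue: blue padlock, body 45 x 40 x 22 mm, lying; a bystander, origin at the centre of its underside
- tape: roll of amber packing tape, 100 mm across, 48 mm high; a bystander, origin at the centre of its underside
- spare_plate: spare white plate 90 x 120 x 4 mm, no dots; a bystander, origin at the centre of its underside
- marker: marker pen, 120 mm long; a bystander, origin at the centre of its underside
- mug: blue mug, 80 mm across, 95 mm high; a bystander, origin at the centre of its underside
- candy_jar: candy jar, 90 mm across, 120 mm high; a bystander, origin at the centre of its underside

How it is judged (in metres and radians):
On the way, in this order (a step that is already met when the one before it is completed fails the run):
1. the pointer's tip stands over the yellow dot (within 7 mm), lever not home (horizontal distance between yellow_dot and tip below 0.007 m and value of joint cam below 0.009 m), for 0.5 s.
2. the pointer's tip stands over the blue dot (within 7 mm), lever not home yet (horizontal distance between blue_dot and tip below 0.007 m and value of joint cam below 0.009 m), for 0.4 s.
3. the fingers squeeze the lever home against the post with the blue dot under the tip (horizontal distance between blue_dot and tip below 0.007 m and value of joint cam above 0.0102 m and contact force between the fingers and lever above 3 N and contact force between the fingers and post above 3 N), for 0.2 s.
At the end, for the whole second after the job is handed in: The blue dot is within 7 mm (horizontally) of the pointer's tip, the cam lever has travelled more than 10.2 of its 12 mm, both post and lever are pressed by the fingers with more than 3 N, all at rest: the robot is still holding (all of step 3 and linear speed of lever below 0.01 m/s); the arm keeps its last pose, push and grip.
It fails at once if the lever was squeezed home (more than 9 mm) with the blue dot off the pointer (more than 15 mm) (value of joint cam above 0.009 m and horizontal distance between blue_dot and tip above 0.015 m).
It fails at once if a bystander was moved by more than 25 mm (distance of any of padlock_brass, padlock_blue, tape, spare_plate, marker, mug, candy_jar from where it was at the start of the episode above 0.025 m).
It also fails if it takes over 45 s, if anything falls off the work surface, if the arm or the gripper's body presses on something with over 40 N, if the wrist force passes 120 N, or if a joint passes its speed limit or range.

## Working session

There is one attempt and no reset: what is moved stays moved. The work goes in short steps, Python scripts to look and compute and a tool call to move; the robot and the scene stay as the last step left them, time stands still between calls to the robot, and variables do not carry over. Pictures are saved under pics/ and viewed, at most 10 in all, crops included, and the job is handed in when it is done.

Besides the shell and the picture viewer there is one more tool, called after ">>>" as name(argument=value, ...) on one line, values as JSON. carry_out: Moves the arm, as the interface text tells. Its arguments: {"type":"object","properties":{"deltas":{"type":"array"}},"required":["deltas"]}

```bash
mkdir -p pics; python3 - <<'E'
from cell import ctrl
import cv2,numpy as np
s=ctrl.read_state();print({k:np.round(v,3).tolist() for k,v in s.items()})
for n in("top","scene"):
    c=ctrl.calibration(n);print(n,np.round(c["mtx"],1).tolist(),np.round(c["R"],3).tolist(),np.round(c["t"],1).tolist())
    cv2.imwrite(f"pics/{n}0.png",ctrl.get_image(n)[:,:,::-1])
E
```

```text
{'clock': 0.0, 'qpos': [-1.407, 0.629, 0.038, 1.518, -0.027, 0.996, -0.02], 'qd': [-0.001, 0.001, -0.0, 0.0, 0.001, 0.0, 0.001], 'tau': [-0.001, -56.34, 1.226, -19.344, 0.011, 0.011, -0.0], 'eef_pos': [147.912, 632.344, 249.091], 'tool_rot': [-3.14, 0.0, 2.912], 'force': [-0.58, 0.076, 0.659], 'torque': [-0.064, -0.021, -0.018], 'gripper_force': 0.0, 'width': 85.454}
top [[510.1, 0.0, 314.3], [0.0, 510.1, 232.6], [0.0, 0.0, 1.0]] [[-0.098, -0.995, -0.005], [-0.974, 0.097, -0.203], [0.203, -0.015, -0.979]] [57.5, 612.3, 1338.4]
scene [[515.0, 0.0, 312.8], [0.0, 515.0, 235.3], [0.0, 0.0, 1.0]] [[-0.621, 0.784, -0.004], [0.455, 0.356, -0.816], [-0.638, -0.509, -0.578]] [353.1, -184.1, 1498.6]
```

View pics/top0.png

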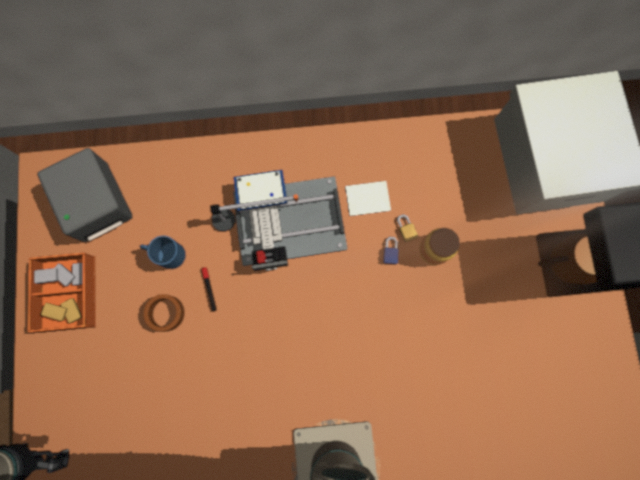

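View pics/scene0.png

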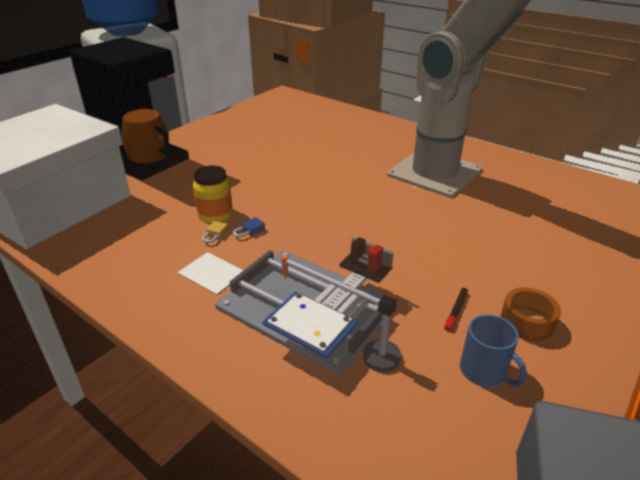

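```bash
python3 - <<'E'
import cv2
a=cv2.imread("pics/top0.png")[165:275,205:355];cv2.imwrite("pics/topc.png",cv2.resize(a,None,fx=5.33,fy=5.33,interpolation=cv2.INTER_CUBIC))
a=cv2.imread("pics/scene0.png")[230:370,215:405];cv2.imwrite("pics/scenec.png",cv2.resize(a,None,fx=4.2,fy=4.2,interpolation=cv2.INTER_CUBIC))
E
```

```text
(no output)
```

View pics/topc.png

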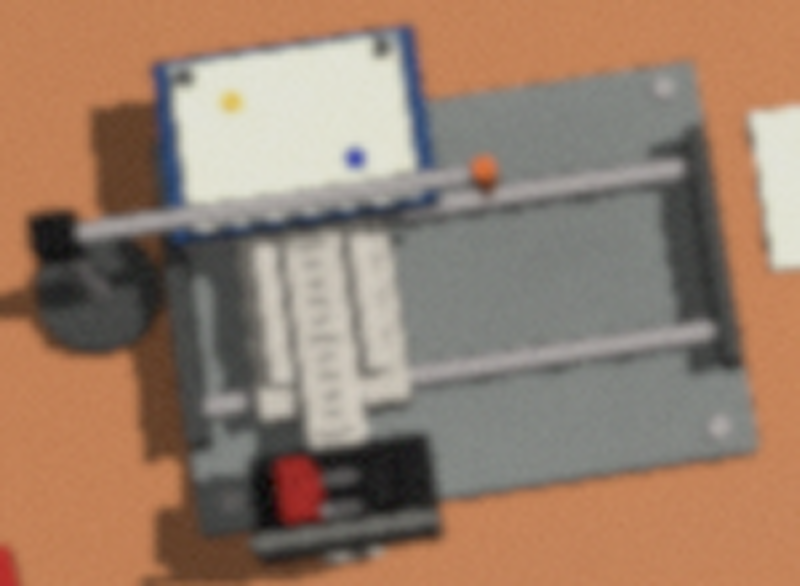

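View pics/scenec.png

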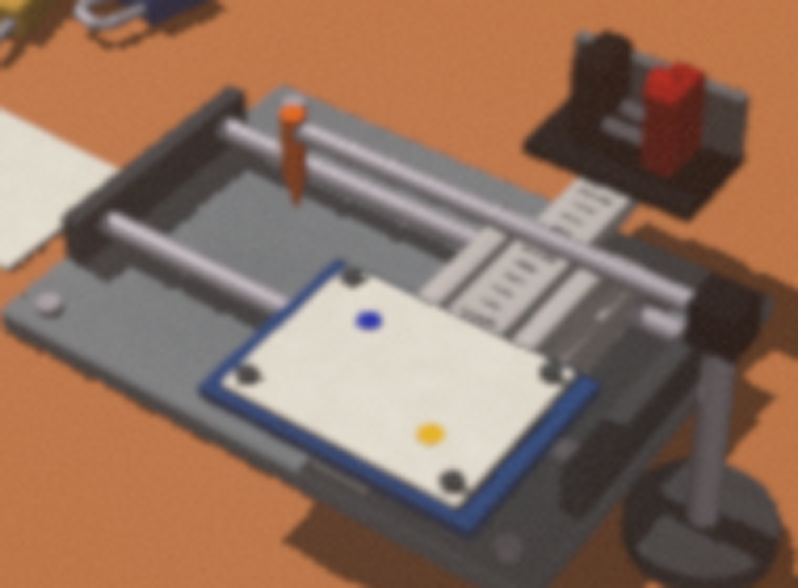

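```bash
cat > h.py <<'E'
from cell import ctrl
import numpy as np,cv2
def ray(n,u,z,c=None):
    c=c or ctrl.calibration(n);R,t,K=map(np.array,(c["R"],c["t"],c["mtx"]))
    o=-R.T@t;d=R.T@np.linalg.solve(K,[u[0],u[1],1]);return o+d*(z-o[2])/d[2]
T=lambda x,y:((x+.5)/5.333-.5+205,(y+.5)/5.333-.5+165)
S=lambda x,y:((x+.5)/4.2-.5+215,(y+.5)/4.2-.5+230)
E
python3 - <<'E'
from h import *
np.set_printoptions(precision=1,suppress=True)
def p(l,n,u,z): 
    r=ray(n,u,z);print(l,n,r);return r
for l,z,t,s in [("yel",72,(231,102),(430,434)),("blue",72,(355,158),(369,320)),
 ("ptrtop",138,(484,165),(293,112)),("crossR",104,(440,522),(580,37)),("crossL",104,(255,550),(748,97)),("levertop",117,(299,488),(682,73))]:
    p(l,"top",T(*t),z);p(l,"scene",S(*s),z)
p("tip","scene",S(297,204),82)
c=[p("corner","top",T(*u),14) for u in [(690,62),(757,450),(205,535)]]
a=c[0]-c[1];b=c[2]-c[1];print(np.arctan2(a[1],a[0]),np.arctan2(-b[0],b[1]),np.linalg.norm(a),np.linalg.norm(b))
y=ray("scene",S(430,434),72)-ray("scene",S(369,320),72);print(np.arctan2(y[1],y[0])-np.arctan2(60,40))
y=ray("top",T(231,102),72)-ray("top",T(355,158),72);print(np.arctan2(y[1],y[0])-np.arctan2(60,40))
E
```

```text
yel top [769.7 167.6  72. ]
yel scene [768.6 168.4  72. ]
blue top [733.  105.6  72. ]
blue scene [731.9 106.2  72. ]
ptrtop top [703.7  38.1 138. ]
ptrtop scene [704.   41.6 138. ]
crossR top [533.5  76.8 104. ]
crossR scene [540.2  82.5 104. ]
crossL top [528.6 168.8 104. ]
crossL scene [531.4 171.8 104. ]
levertop top [555.1 143.6 117. ]
levertop scene [549.9 146.1 117. ]
tip scene [701.1  38.8  82. ]
corner top [786.2 -77.2  14. ]
corner top [569.  -89.8  14. ]
corner top [552.5 204.6  14. ]
0.05809095563246265 0.05596124000562103 217.55570391099008 294.85092550180053
0.05494070119135086
0.0540263899372081
```

>>> carry_out(deltas=[0,0,-8.18,0,0,0,-1,0,0,-8.18,0,0,0,-1,0,0,0,-0.0268,-0.0378,0,-1,0,0,0,-0.0268,-0.0378,0,-1,0,0,0,-0.0268,-0.0378,0,-1,0,0,0,-0.0268,-0.0378,0,-1,0,0,0,-0.0268,-0.0378,0,-1,0,0,0,-0.0268,-0.0378,0,-1,0,0,0,-0.0268,-0.0378,0,-1,0,0,0,-0.0268,-0.0378,0,-1,0,0,0,-0.0268,-0.0378,0,-1,0,0,0,-0.0268,-0.0378,0,-1])

```text
clock: 1.6
eef_pos: [437.3, 269.1, 249.8]
tool_rot: [-3.141, -0.0, -3.086]
force: [1.1, -0.1, 0.2]
width: 85.4
gripper_force: 0.0
```

>>> carry_out(deltas=[0,0,0,-0.0268,-0.0378,0,-1,0,0,0,-0.0268,-0.0378,0,-1,0,0,0,-0.0268,-0.0378,0,-1,0,0,0,-0.0268,-0.0378,0,-1,0,0,0,0,0,0,-0.3,0,0,0,0,0,0,-0.3,0,0,0,0,0,0,-0.3])

```text
clock: 2.48
eef_pos: [551.2, 127.0, 249.9]
tool_rot: [3.141, -0.001, -3.083]
force: [0.5, 0.3, 0.6]
width: 55.6
gripper_force: 0.0
```

```bash
python3 - <<'E'
from h import *
c=ctrl.calibration("wrist");a=ctrl.get_image("wrist");cv2.imwrite("pics/w1.png",a[:,:,::-1])
import pickle;pickle.dump(c,open("w1.pkl","wb"))
s=ctrl.read_state();print({k:np.round(s[k],3).tolist() for k in("clock","eef_pos","tool_rot","width","force")})
E
```

```text
{'clock': 2.525, 'eef_pos': [551.339, 126.925, 249.966], 'tool_rot': [3.141, -0.001, -3.083], 'width': 55.488, 'force': [0.158, 0.294, 0.093]}
```

View pics/w1.png

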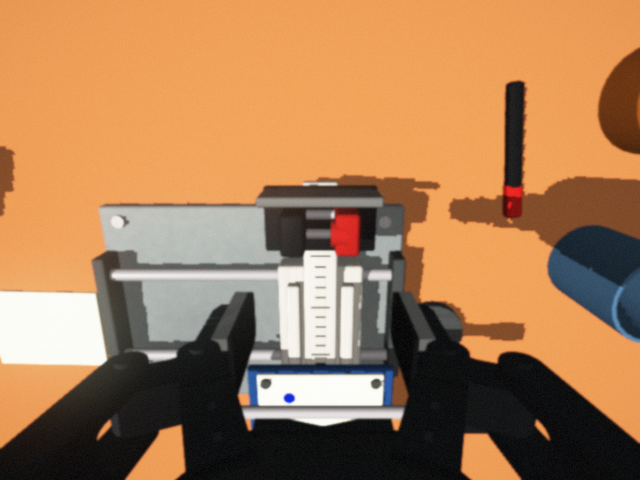

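```bash
python3 - <<'E'
from h import *
import pickle
np.set_printoptions(precision=1,suppress=True)
c=pickle.load(open("w1.pkl","rb"));a=.056
def p(l,u,z):
    r=ray(0,u,z,c);d=r[:2]-[551.3,126.9];print(l,r,"jig rel tcp",d@[np.cos(a),np.sin(a)],d@[-np.sin(a),np.cos(a)])
for x in(257,383):p("cross",(x,206),104);p("crossback",(x,198),104)
p("postOut",(281,212),117);p("levOut",(359,212),117);p("levOut",(359,255),117);p("blue",(289,398),72)
print(-np.array(c["R"]).T@c["t"])
E
```

```text
cross [538.6  79.4 104. ] jig rel tcp -15.317249049189826 -46.698497824737586
crossback [532.7  79.4 104. ] jig rel tcp -21.21251961293985 -46.41694723119196
cross [533.3 170.9 104. ] jig rel tcp -15.54514444173362 44.91727632547597
crossback [527.4 170.3 104. ] jig rel tcp -21.441615729495744 44.62796313023843
postOut [539.   98.2 117. ] jig rel tcp -13.930277949734656 -27.93772338356979
levOut [535.8 152.4 117. ] jig rel tcp -14.063996986074708 26.29426602389801
levOut [567.4 155.1 117. ] jig rel tcp 17.649215303278112 27.265086696756235
blue [731.8 106.3  72. ] jig rel tcp 179.08748383503936 -30.642198788866583
[477.5 123.4 373.3]
```

>>> carry_out(deltas=[0,0,0,-0.002,-0.0008,0.03,-1,0,0,0,0,0,0.04,-1,0,0,0,0,0,0.04,-1,0,0,0,0,0,0.03,-1,0,0,0,0,0,0.012,-0.7,0,0,0,0,0,0,-0.43,0,0,0,0,0,0,-0.43,0,0,0,0,0,0,-0.43])

```text
clock: 3.52
eef_pos: [555.0, 125.0, 99.2]
tool_rot: [3.141, 0.002, -3.086]
force: [-0.2, 0.8, -0.7]
width: 61.3
gripper_force: 0.0
```

>>> carry_out(deltas=[0,0,0,0.01,0,0,-0.43,0,0,0,0.02,0,0,-0.43,0,0,0,0.02,0,0,-0.43,0,0,0,0.02,0,0,-0.43,0,0,0,0.008,0,0,-0.43,0,0,0,0,-0.01,0,-0.43,0,0,0,0,-0.03,0,-0.43,0,0,0,0,-0.03,0,-0.43,0,0,0,0,-0.03,0,-0.43,0,0,0,0,-0.015,0,-0.43,0,0,0,0,-0.005,0,-0.43,0,0,0,0,0,0,-0.43])

```text
clock: 5.03
eef_pos: [483.4, 0.6, 98.1]
tool_rot: [-3.141, 0.001, -3.086]
force: [3.8, -1.7, 2.9]
width: 60.8
gripper_force: 1.7
```

```bash
python3 - <<'E'
from h import *
import pickle
P={}
for n in("top","scene"):
    a=ctrl.get_image(n)[:,:,::-1];cv2.imwrite(f"pics/{n}2.png",a)
c=cv2.imread("pics/scene2.png")[210:340,205:385];d=cv2.imread("pics/top2.png")[160:290,225:355]
f=lambda i:cv2.resize(i,None,fx=4.4,fy=4.4,interpolation=cv2.INTER_CUBIC)
cv2.imwrite("pics/s2c.png",f(c))
s=ctrl.read_state();print({k:np.round(s[k],3).tolist() for k in("clock","eef_pos","tool_rot","width","force")})
E
```

```text
{'clock': 5.125, 'eef_pos': [483.18, 1.17, 98.047], 'tool_rot': [3.142, 0.0, -3.085], 'width': 60.846, 'force': [2.81, -0.643, 2.51]}
```

View pics/s2c.png

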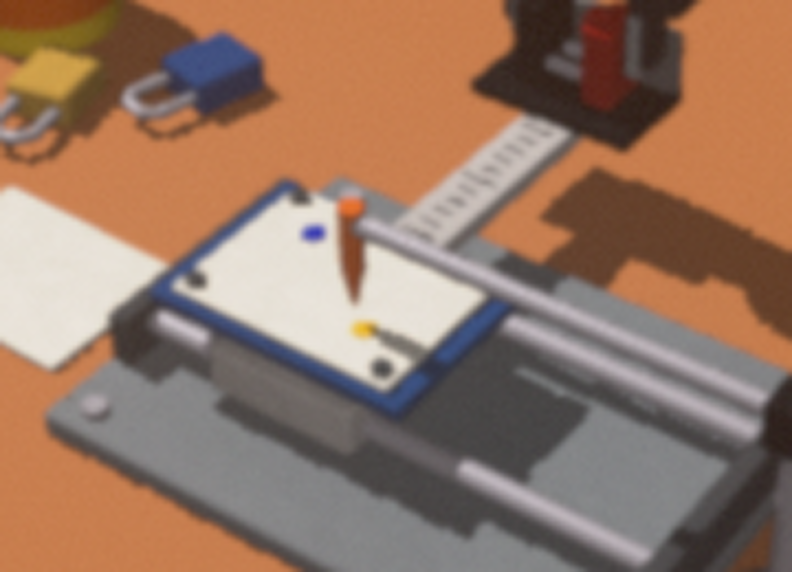

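```bash
cat >> h.py <<'E'
def rel(f,x0,y0,tip,**k):
    P=lambda x,y:((x+.5)/f-.5+x0,(y+.5)/f-.5+y0);a=.056
    t=ray("scene",P(*tip),82);print("tip",t.round(1))
    for n,u in k.items():
        r=ray("scene",P(*u),72);d=(t-r)[:2];print(n,r.round(1),"tool dx %.1f dy %.1f"%(-d@[np.cos(a),np.sin(a)],d@[-np.sin(a),np.cos(a)]))
E
python3 -c "
from h import *
rel(4.4,205,210,(354,303),yellow=(364,329),blue=(313,233))"
```

```text
tip [702.   38.9  82. ]
yellow [703.8  45.8  72. ] tool dx 2.2 dy -6.7
blue [667.3 -16.5  72. ] tool dx -37.8 dy 53.4
```

>>> carry_out(deltas=[0,0,0,0.002,-0.004,0,-0.43,0,0,0,0,-0.0027,0,-0.43,0,0,0,0,0,0,-0.43,0,0,0,0,0,0,-0.43,0,0,0,0,0,0,-0.43,0,0,0,0,0,0,-0.43,0,0,0,0,0,0,-0.43,0,0,0,0,0,0,-0.43,0,0,0,0,0,0,-0.43,0,0,0,0,0,0,-0.43])

```text
clock: 6.38
eef_pos: [481.3, -6.2, 98.0]
tool_rot: [-3.142, -0.0, -3.086]
force: [3.0, 0.0, 0.6]
width: 61.1
gripper_force: 1.1
```

```bash
python3 - <<'E'
from h import *
a=ctrl.get_image("scene")[:,:,::-1];cv2.imwrite("pics/scene3.png",a)
b=ctrl.get_image("top")[:,:,::-1]
c=a[240:300,260:330];d=b[160:220,260:330]
f=lambda i:cv2.resize(i,None,fx=8,fy=8,interpolation=cv2.INTER_CUBIC)
cv2.imwrite("pics/s3c.png",f(c))
s=ctrl.read_state();print({k:np.round(s[k],3).tolist() for k in("clock","eef_pos","tool_rot","width","force")})
E
```

```text
{'clock': 6.475, 'eef_pos': [481.298, -6.221, 97.97], 'tool_rot': [-3.142, -0.0, -3.086], 'width': 61.175, 'force': [2.569, -0.003, 0.431]}
```

View pics/s3c.png

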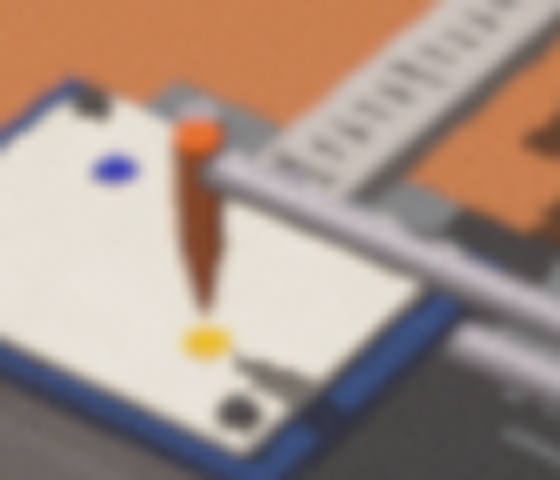

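```bash
python3 -c "
from h import *
rel(8,260,240,(205,312),yellow=(207,343),blue=(115,170))"
```

```text
tip [702.1  39.3  82. ]
yellow [701.7  39.1  72. ] tool dx -0.4 dy 0.1
blue [665.3 -23.3  72. ] tool dx -40.2 dy 60.4
```

>>> carry_out(deltas=[0,0,0,-0.005,0.01,0,-0.43,0,0,0,-0.012,0.015,0,-0.43,0,0,0,-0.012,0.015,0,-0.43,0,0,0,-0.008,0.013,0,-0.43,0,0,0,-0.0032,0.0075,0,-0.43,0,0,0,0,0.0025,0,-0.43,0,0,0,0,0,0,-0.43,0,0,0,0,0,0,-0.43,0,0,0,0,0,0,-0.43,0,0,0,0,0,0,-0.43,0,0,0,0,0,0,-0.43])

```text
clock: 7.85
eef_pos: [517.9, 58.9, 98.0]
tool_rot: [3.142, -0.0, -3.086]
force: [2.1, 1.5, -1.8]
width: 61.4
gripper_force: 1.4
```

```bash
python3 - <<'E'
from h import *
a=ctrl.get_image("scene")[:,:,::-1];cv2.imwrite("pics/scene4.png",a)
c=a[235:305,255:335]
cv2.imwrite("pics/s4c.png",cv2.resize(c,None,fx=8,fy=8,interpolation=cv2.INTER_CUBIC))
s=ctrl.read_state();print({k:np.round(s[k],3).tolist() for k in("clock","eef_pos","tool_rot","width","force")})
E
```

```text
{'clock': 7.9, 'eef_pos': [517.883, 58.891, 97.962], 'tool_rot': [3.142, -0.0, -3.086], 'width': 60.915, 'force': [2.238, 1.077, -1.523]}
```

View pics/s4c.png

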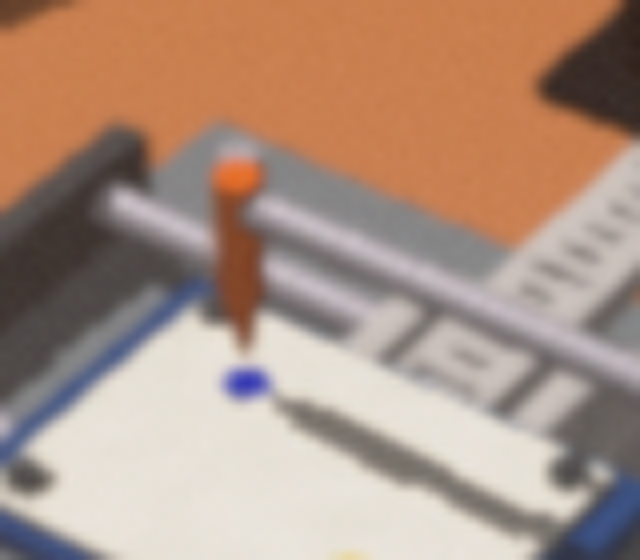

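```bash
python3 -c "
from h import *
rel(8,255,235,(245,352),blue=(246,382))"
```

```text
tip [702.1  39.3  82. ]
blue [701.6  38.7  72. ] tool dx -0.5 dy 0.5
```

>>> carry_out(deltas=[0,0,0,0,-0.0015,0,-0.36,0,0,0,0,-0.0012,0,-0.3,0,0,0,0,-0.0012,0,-0.24,0,0,0,0,-0.0012,0,-0.18,0,0,0,0,-0.0012,0,-0.12,0,0,0,0,-0.0007,0,-0.06,0,0,0,0,0,0,0.2,0,0,0,0,0,0,1,0,0,0,0,0,0,1,0,0,0,0,0,0,1,0,0,0,0,0,0,1])

```text
clock: 9.28
eef_pos: [520.2, 52.1, 99.7]
tool_rot: [3.141, 0.004, -3.086]
force: [2.9, -1.4, 13.3]
width: 44.5
gripper_force: 60.0
```

```bash
python3 - <<'E'
from h import *
a=ctrl.get_image("scene")[:,:,::-1];cv2.imwrite("pics/scene5.png",a)
c=a[235:305,255:335]
cv2.imwrite("pics/s5c.png",cv2.resize(c,None,fx=8,fy=8,interpolation=cv2.INTER_CUBIC))
s=ctrl.read_state();print({k:np.round(s[k],3).tolist() for k in("clock","eef_pos","tool_rot","width","force","gripper_force")})
E
```

```text
{'clock': 9.325, 'eef_pos': [520.135, 52.061, 99.696], 'tool_rot': [3.141, 0.004, -3.086], 'width': 44.448, 'force': [1.486, 0.111, 13.08], 'gripper_force': 59.985}
```

View pics/s5c.png

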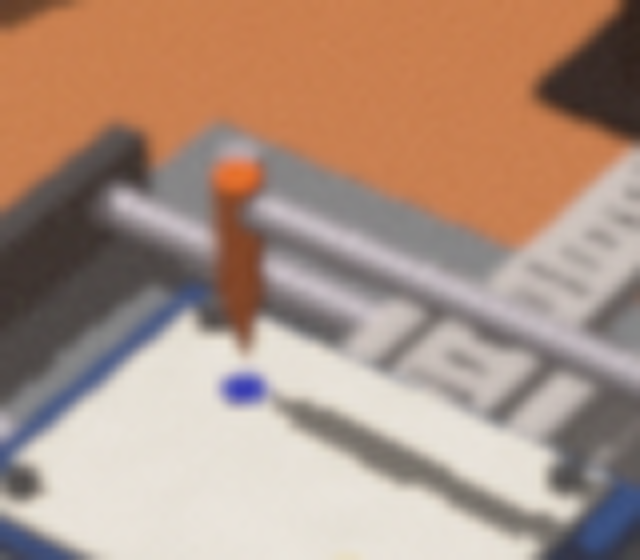

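>>> carry_out(deltas=[0,0,0,0.001,0,0,1,0,0,0,0,0,0,1,0,0,0,0,0,0,1,0,0,0,0,0,0,1,0,0,0,0,0,0,1])

```text
clock: 9.95
eef_pos: [519.4, 52.0, 99.7]
tool_rot: [3.141, 0.005, -3.086]
force: [2.5, -1.3, 12.9]
width: 44.5
gripper_force: 60.1
```

```bash
python3 -c "
from h import *
rel(8,255,235,(245,352),blue=(243,389))
print(ctrl.finish_job())"
```

```text
tip [702.1  39.3  82. ]
blue [704.   39.8  72. ] tool dx 1.9 dy -0.4
the job is handed in; nothing more can be done
None
```

I handed the job in at about 10 s, with the steps done in order: a pause on the yellow dot, a pause on the blue dot, then the lever squeezed home. The fingers still grip post and lever at 60 N (opening 44.5 mm, against 46 mm with the lever home). The last image put the blue dot about 2 mm from the tip; I made a 1 mm correction after it. No verdict came back.

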